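# Tumble the access token contact side up and stack its tray

### The arm

A 6-joint arm with a two-finger parallel gripper is mounted at the origin on the work surface. World frame = base frame: x ahead of the robot, y to its left, z up, the work surface at z = 0. Lengths are in mm, angles in rad, forces in N, time in s.
With the tool pointing down it reaches from about 400 to 925 mm from the base axis. Payload 12.5 kg.
Tool frame: the origin (TCP) lies at the centre of the arm's flange, where the gripper is bolted on; the fingertips stand 190 mm ahead of it and the grasp point (between the pads) lies env.grip_point_offset ahead of it (env.grip_point_offset is the distance from the TCP to the grasp point, in mm); z points along the fingers, x is the direction in which the jaws open and shut, and the axes are right-handed (so a half turn about z gives the same grasp; the last joint's range is limited). The gripper opens to 95 mm and grips with 3 to 60 N. Pads are 20 mm wide; open, the fingers measure 119 mm over their backs; the gripper's body (75 mm by 180 mm) begins 59 mm behind the grasp point.
Start: joints at [1.163, 0.491, 1.559, -0, 1.092, -0.106], TCP at [185.751, 596.759, 404.761] pointing down, gripper open.
Joint ranges: [-3.1, 3.1], [-0.84, 2.19], [0.05, 2.79], [-1.13, 4.28], [0.06, 2.93], [-2.69, 2.69]. Speed limits (rad/s): [2.22, 2.22, 2.79, 3.14, 3.14, 3.14].

### API

Orientations are given as [roll, pitch, yaw] about the fixed x, y, z axes, in that order (R = Rz(yaw) Ry(pitch) Rx(roll)).
In Python, from cell import state, read_camera, camera_model, job_done, env gives the robot as it stands.
- The arm moves only by the tool arm_command, never from a script. Its argument "steps" is a list of rows, each a list of 6 numbers: the shift along the tool's x, y, z in cm, then the turn, a rotation vector about the tool's x, y, z in degrees. In form: [[dx, dy, dz, rx, ry, rz], ...]. A call has 1 to 12 rows; each row is the pose to reach, as a shift and turn from the pose commanded when the call began, along the tool's axes at that moment; what a row does not reach only later rows make up. A row lasts 1/12 s, in which the tool goes at most 41.7 mm and 7.16 degrees, less where a joint would pass 70% of its speed; a pose out of reach is approached as far as the arm can. A call with a gripper value outside its range is refused whole. "jaw" is the finger opening in cm, from 0 to 9.51, set as the call begins (left out, the last holds). The fingers move at their own pace and stop on an object; the grip force is fixed at half the most. Time passes only in rows, so rows that repeat a pose let the fingers close. It gives the time, the measured TCP pose, the force and the opening at its end, in the units of the state.
- state(): the state, without advancing time (a new reading comes with each control period).
- read_camera(name): name is "side" or "top"; returns the picture (420x560x3 uint8, red, green, blue); there is no depth.
- camera_model(name): a dict with "K" (3x3 intrinsics, pixels), "xyz" and "rotation" of the camera in the world. Camera axes: x right, y up, looking along -z (the intrinsics and any distortion apply to the point x, -y, -z); pixel columns grow to the right and rows downward; lengths in mm; the calibration is good to about 2 mm. A picture is of the moment at which its call begins. camera_model takes no time and is no camera call.
- job_done(): hands the job in, once; it reports no verdict.
The state is a dict: "t": time; "joints": joint angles; "qvel": joint speeds; "tau": joint torques, N m; "eef_pos": TCP position; "tcp_rot": TCP orientation; "ft_force": force on the tool from outside, world axes, zero at the start; "moment": the same for the moment, N m; "opening": opening from 0.0 (shut) to 1.0 (fully open).
Only numpy, scipy, OpenCV 4.12 (cv2) and the standard library are available. Lean on these libraries where they do the work, as an engineer would, in place of code of your own. Each camera call takes 0.05 s, during which the arm holds its last target. There are 200 camera calls.

### The job

Pick up the small desk tray by its orange grip plate and tilt it until the loose access token inside tumbles over from the one bank of the V-shaped cradle to the other, so that its brass contact side shows instead of the blue side; never touch the token itself, its contacts must stay clean. Then set the tray down gently, level, on the lid of the storage box with all four feet down in the lid's corner recesses, let go, and leave the mug, the mouse, the stapler and the book where they are.

Things in the scene. Friction and masses are not known exactly. Their poses are not given: they have to be found in the camera images.
- tray: Pale open desk tray, loose, about 0.35 kg, 96 mm (its x) by 116 mm (its y), walls up to 60 mm high. Origin: centre of its footprint at the soles of the feet; z up. Four round rubber feet, 14 mm across, 8 mm high, at x = +-38, y = +-46 mm. The token's cradle is on the +y side of the middle wall; fixed stationery on the -y side.
- grip (a point): Middle of the orange grip plate, at tray x = 0, y = 0, 86 mm above the soles. The plate is 8 mm thick (across the tray's y), 70 mm long (along its x) and reaches from 60 to 106 mm above the soles, clear above all else. Pinch its two flat sides, fingers closing along the tray's y, the hand upright or leaning about that axis.
- valley (a point): Middle of the bottom line of the V-shaped cradle, at tray x = 2, y = 29, z = 14 mm. The line runs along y for 50 mm (y = 4 to 54). The +x bank rises towards +x at 50 degrees, the -x bank towards -x at 45 degrees, each 56 mm long. Tilting the tray about its y, -x side down, by a little over 48 degrees (55 is enough) tumbles the token from the +x to the -x bank; back level, it stays there.
- token: Loose square plastic token, 46 x 46 x 6 mm, about 30 g. Origin: centre of its brass face; its z axis points out of the blue face, -z out of the brass contact face. At the start z leans 50 degrees from vertical (blue side up, on the cradle's +x bank); turned over on the -x bank, z points 135 degrees from vertical (brass side up).
- box: Blue-grey storage box fixed on the desk, white lid 172 mm (its x) by 160 mm (its y), top 90 mm up. Origin: centre of the underside, z up. Four square lid recesses, 20 mm wide, 7 mm deep, chamfered, at x = +-38, y = +-46 mm, take the tray's feet with 3 mm play: seated, the tray's origin is 83 mm above the box's, their x axes parallel or opposite.
- lid_top (a point): Centre of the lid's upper face, 90 mm above the desk.
- mug: White mug, 76 mm across, 90 mm high, bystander; origin under its centre.
- mouse: Grey computer mouse, 95 x 56 mm, 31 mm high, bystander; origin under its centre.
- stapler: Red stapler, 125 x 34 mm, about 50 mm high, bystander; origin under its centre.
- book: Thick blue book, 150 x 215 mm, 41 mm high, bystander; origin under its centre.

How it is judged:
By the outcome, as a careful person would: the job done as asked, in the order asked, and still so for the second after the job is handed in, with the robot touching nothing.
It also fails if it takes over 45 s, if anything falls off the work surface, if the arm or the gripper's body presses on something with over 40 N, if the wrist force passes 120 N, or if a joint passes its speed limit or range.

## Working session

There is one attempt and no reset: what is moved stays moved. The work goes in short steps, Python scripts to look and compute and a tool call to move; the robot and the scene stay as the last step left them, time stands still between calls to the robot, and variables do not carry over. Pictures are saved under pics/ and viewed, about 8 in all and at most 12, crops included, and the job is handed in when it is done.

Besides the shell and the picture viewer there is one more tool, called after "Request:" as name(argument=value, ...), one argument or row to a line, values as JSON. arm_command: Moves the arm, as the interface text tells. Its arguments: {"type":"object","properties":{"steps":{"type":"array"},"jaw":{"type":"number"}},"required":["steps"]}

```bash
mkdir -p pics; ls; python3 - <<'E'
from cell import *
import cv2,numpy as np
for n in("top","side"):
    cv2.imwrite(f"pics/{n}0.png",read_camera(n)[:,:,::-1]); m=camera_model(n); print(n,{k:np.round(v,3).tolist() if not isinstance(v,str) else v for k,v in m.items()})
print(env.grip_point_offset,state())
E
```

```text
pics
top {'K': [[489.231, 0.0, 282.995], [0.0, 489.231, 211.776], [0.0, 0.0, 1.0]], 'xyz': [359.466, -19.368, 1460.886], 'rotation': [0.143, 0.0, -1.548]}
side {'K': [[479.092, 0.0, 284.947], [0.0, 479.092, 209.178], [0.0, 0.0, 1.0]], 'xyz': [186.945, -834.18, 1159.698], 'rotation': [0.692, 0.02, -0.46]}
171.3 {'t': 0.1, 'joints': array([ 1.16337342e+00,  4.91466750e-01,  1.55936242e+00,  2.38962476e-05,
        1.09173055e+00, -1.05595577e-01]), 'qvel': array([ 0.00100035, -0.00181898, -0.00397135,  0.00100488,  0.0019833 ,
       -0.00096685]), 'tau': array([ 2.56541527e-03, -6.13619471e+01, -2.58609062e+01,  6.93401322e-02,
        4.69871925e-02, -7.20318235e-05]), 'eef_pos': array([185.75387588, 596.72936813, 404.24929736]), 'tcp_rot': array([-3.14146965e+00,  9.59453242e-04,  1.26895803e+00]), 'ft_force': array([ 0.17080612, -0.06307091, -0.30314962]), 'moment': array([0.01348749, 0.0230436 , 0.00698589]), 'opening': 1.002346098435351}
```

View pics/top0.png

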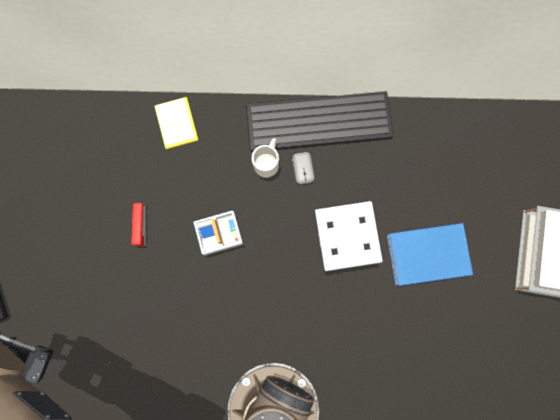

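View pics/side0.png

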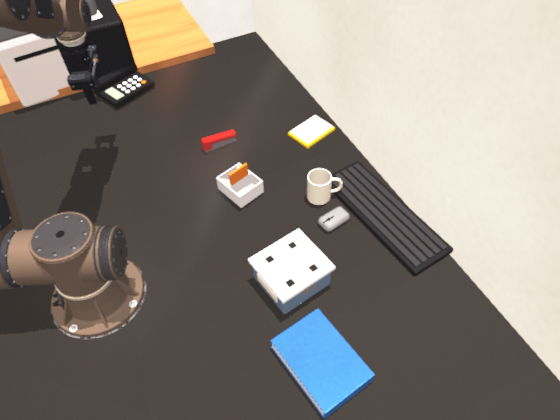

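The top view shows the tray at (218,233), with its orange plate at about (217,231) and the blue token left of it at (207,231). The lid's recesses are at (330,225), (362,220), (335,251) and (367,246). The mug is at (265,160), the mouse at (303,168), the stapler at (138,225) and the book at (430,255).

```bash
cat > h.py <<'E'
from cell import *
import cv2,numpy as np
from scipy.spatial.transform import Rotation as Ro
def cam(n):
    m=camera_model(n); return np.array(m["K"]),np.array(m["xyz"]),Ro.from_euler("xyz",m["rotation"]).as_matrix()@np.diag([1,-1,-1]),m
def ray(n,p):
    K,c,R,m=cam(n); return c,R@np.linalg.solve(K,[p[0],p[1],1])
def onz(n,p,z):
    c,d=ray(n,p); return c+d*(z-c[2])/d[2]
def tri(a,b):
    ca,da=ray("top",a); cb,db=ray("side",b)
    s=np.linalg.lstsq(np.c_[da,-db],cb-ca,rcond=None)[0]; A=ca+da*s[0];B=cb+db*s[1]
    return (A+B)/2,np.linalg.norm(A-B)
def proj(n,P):
    K,c,R,m=cam(n); q=K@(R.T@(np.array(P)-c)); return q[:2]/q[2]
def blobs(im,mask,roi,amin):
    x,y,X,Y=roi; k=np.zeros(mask.shape,np.uint8); k[y:Y,x:X]=mask[y:Y,x:X]*255
    cs,_=cv2.findContours(k,cv2.RETR_LIST,cv2.CHAIN_APPROX_NONE)
    return [c for c in cs if cv2.contourArea(c)>=amin]
def orange(im):
    h=cv2.cvtColor(im,cv2.COLOR_RGB2HSV); return (h[...,0]>5)&(h[...,0]<22)&(h[...,1]>140)&(h[...,2]>90)
E
python3 - <<'E'
from h import *
print({k for k in cam("top")[3]})
T=read_camera("top");S=read_camera("side")
for n,im,roi in(("top",T,(185,200,255,265)),("side",S,(205,150,275,215))):
    for c in blobs(im,orange(im),roi,8): print(n,"orange",cv2.minAreaRect(c),cv2.contourArea(c),cv2.approxPolyDP(c,2,True)[:,0].tolist())
def recess(im,roi):
    g=im.max(2); out=[]
    for c in blobs(im,g<110,roi,8):
        if cv2.contourArea(c)<150:
            m=cv2.moments(c); out.append((m["m10"]/m["m00"],m["m01"]/m["m00"],m["m00"]))
    return out
rt=recess(T,(322,210,376,262)); rs=recess(S,(258,238,326,292)); print("rec",np.round(rt,1).tolist(),np.round(rs,1).tolist())
for n,r in(("top",rt),("side",rs)):
    P=np.array([onz(n,p,88) for p in r]); print(n,np.round(P,1).tolist(),P.mean(0))
g=T.min(2)
for nm,roi,z in(("lid",(305,190,395,280),90),("tray",(185,205,250,262),60)):
    cs=blobs(T,g>110,roi,300)
    c=max(cs,key=cv2.contourArea); b=cv2.boxPoints(cv2.minAreaRect(c)); print(nm,b.tolist(),np.round([onz("top",p,z)[:2] for p in b],1).tolist())
a=cv2.resize(T[195:270,180:260],None,fx=6,fy=6,interpolation=cv2.INTER_CUBIC); b=cv2.resize(S[150:215,205:275],None,fx=4.5,fy=6.923,interpolation=cv2.INTER_CUBIC)
cv2.imwrite("pics/crop1.png",np.hstack([a,b[:450]])[:,:,::-1])
E
```

```text
{'rotation', 'K', 'xyz'}
top orange ((217.03114318847656, 231.49172973632812), (21.8369083404541, 1.61039137840271), 75.0685806274414) 16.0 [[214, 221], [220, 242]]
side orange ((238.4600372314453, 173.280029296875), (10.600000381469727, 24.799999237060547), 53.13010025024414) 187.0 [[245, 162], [242, 167], [229, 174], [231, 184], [247, 173]]
rec [[334.0, 251.0, 16.0], [366.4, 246.0, 13.5], [329.7, 224.6, 13.5], [361.8, 219.8, 14.5]] [[322.6, 289.4, 16.5], [260.4, 287.9, 32.5], [289.8, 282.4, 20.0], [313.0, 267.1, 14.5], [269.5, 258.6, 14.0], [292.0, 244.5, 11.0], [320.1, 243.2, 115.5], [264.9, 242.1, 128.0]]
top [[448.7, -160.0, 88.0], [464.7, -250.8, 88.0], [522.9, -147.3, 88.0], [538.5, -238.0, 88.0]] [ 493.70549155 -199.02447936   88.        ]
side [[529.9, -310.3, 88.0], [390.1, -234.2, 88.0], [464.8, -253.8, 88.0], [540.0, -240.2, 88.0], [449.1, -163.5, 88.0], [523.8, -149.7, 88.0], [594.2, -181.1, 88.0], [461.0, -108.6, 88.0]] [ 494.10474674 -205.17160986   88.        ]
lid [[313.66162109375, 208.83413696289062], [373.02484130859375, 199.55865478515625], [382.7960205078125, 262.0943908691406], [323.43280029296875, 271.369873046875]] [[566.6, -101.2], [597.0, -269.5], [420.7, -296.1], [391.3, -130.8]]
tray [[191.69813537597656, 220.9434356689453], [233.16981506347656, 209.09437561035156], [243.0565948486328, 243.69813537597656], [201.5849151611328, 255.5471954345703]] [[527.9, 248.3], [565.2, 129.9], [465.6, 97.9], [429.1, 215.2]]
```

View pics/crop1.png

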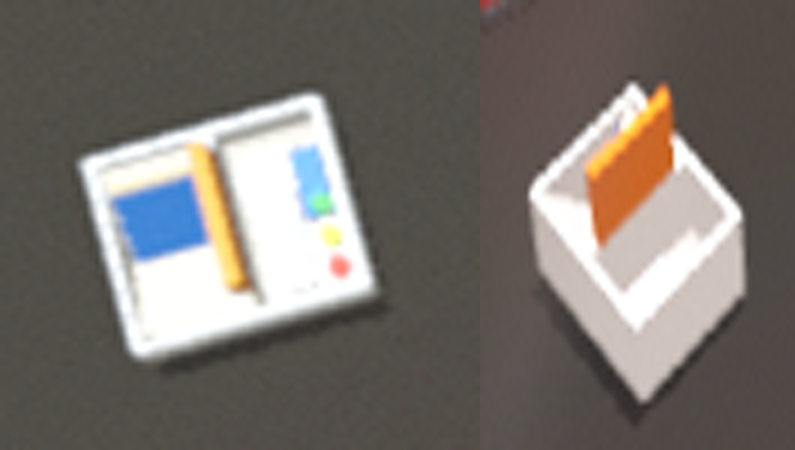

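The crop confirms that tray +y (the token side) points to image left and that the blue token lies on the +x bank, towards image up. Next I'll get the plate centre from both views and work out the approach move.

```bash
cat >> h.py <<'E'
def plate(n,im,roi):
    f=im.astype(int); m=(f[...,0]-f[...,2]>60)&(f[...,0]-f[...,1]>25)
    return max(blobs(im,m,roi,5),key=cv2.contourArea)
def rel(target_tcp,yaw_deg,pos=None,rot=None):
    "shift (cm) and rotvec (deg) in tool axes, tool down"
    s=state(); R=Ro.from_euler("xyz",s["tcp_rot"]); 
    T=Ro.from_euler("xyz",[np.pi,0,np.radians(yaw_deg)])
    return np.round(R.inv().apply(np.array(target_tcp)-s["eef_pos"])/10,2),np.round((R.inv()*T).as_rotvec(degrees=True),2)
E
python3 - <<'E'
from h import *
T=read_camera("top");S=read_camera("side")
ct=plate("top",T,(190,205,250,260)); cs=plate("side",S,(210,155,270,210))
r=cv2.minAreaRect(ct); print(r); b=cv2.boxPoints(r); P=np.array([onz("top",p,106)[:2] for p in b]); print(P.round(1).tolist(),P.mean(0))
print(cv2.approxPolyDP(cs,1.5,True)[:,0].tolist())
for p in((229,174),(245,162),(237,168)): print("side",p,onz("side",p,106).round(1))
# predicted plate for guess
y=np.radians(17.7);R=np.array([[np.cos(y),-np.sin(y)],[np.sin(y),np.cos(y)]])
for c in((498,175),):
    for q in((35,-4,106),(-35,-4,106),(35,4,106),(-35,4,106),(-35,-4,60),(35,-4,60)):
        w=np.r_[R@q[:2]+c,q[2]]; print(q,proj("top",w).round(1),proj("side",w).round(1))
print("move",rel((498,175,340),107.7))
for c in((498,175),):print(np.degrees(np.arctan2(c[1],c[0])))
E
```

```text
((215.9730682373047, 230.734619140625), (25.259267807006836, 4.122171878814697), 74.74488067626953)
[[528.8, 186.8], [532.1, 175.8], [464.4, 154.5], [461.2, 165.4]] [496.61202996 170.66342462]
[[246, 162], [228, 174], [231, 185], [247, 174]]
side (229, 174) [466.2 161.5 106. ]
side (245, 162) [530.2 186.6 106. ]
side (237, 168) [497.9 173.9 106. ]
(35, -4, 106) [212.5 217.8] [246.3 162.7]
(-35, -4, 106) [219.1 241.8] [229.  174.2]
(35, 4, 106) [209.7 218.6] [244.6 161.4]
(-35, 4, 106) [216.4 242.6] [227.3 172.9]
(-35, -4, 60) [221.2 243.1] [230.6 184.5]
(35, -4, 60) [214.8 219.9] [247.5 173. ]
move (array([-30.98,  42.35,   6.46]), array([-1.0e-02,  2.0e-02, -3.5e+01]))
19.361761954037238
```

Request:
arm_command(
  steps=[
    [-31,42.3,6.4,0,0,-35],
    [-31,42.3,6.4,0,0,-35],
    [-31,42.3,6.4,0,0,-35],
    [-31,42.3,6.4,0,0,-35],
    [-31,42.3,6.4,0,0,-35],
    [-31,42.3,6.4,0,0,-35],
    [-31,42.3,6.4,0,0,-35],
    [-31,42.3,6.4,0,0,-35],
    [-31,42.3,6.4,0,0,-35],
    [-31,42.3,6.4,0,0,-35],
    [-31,42.3,6.4,0,0,-35],
    [-31,42.3,6.4,0,0,-35],
  ],
  jaw=6,
)

```text
t: 1.3
eef_pos: [475.8, 203.7, 345.3]
tcp_rot: [3.141, -0.0, 1.88]
ft_force: [0.0, 1.1, 0.1]
opening: 0.631
```

```bash
python3 - <<'E'
from h import *
s=state();print(s["t"],s["eef_pos"],np.degrees(s["tcp_rot"]),s["joints"]);print(rel((498,174.5,300),107.7))
E
```

```text
1.3 [475.84022645 203.71259825 345.29936187] [ 1.79971736e+02 -5.10833373e-03  1.07708770e+02] [ 2.76824516e-01  4.14639209e-01  1.88799592e+00  1.41225419e-04
  8.38467364e-01 -1.60314253e+00]
(array([-3.46,  1.22,  4.53]), array([ 0.03, -0.01,  0.01]))
```

Request:
arm_command(
  steps=[
    [0,0,0,0,0,0],
    [0,0,0,0,0,0],
  ],
)

```text
t: 1.47
eef_pos: [476.0, 203.9, 345.0]
tcp_rot: [-3.141, -0.0, 1.876]
ft_force: [-1.1, 0.5, 0.2]
opening: 0.629
```

```bash
python3 - <<'E'
from h import *
s=state();print(s["t"],s["eef_pos"],s["qvel"].round(3));print(rel((498,174.5,300),107.7))
E
```

```text
1.4667 [475.97466049 203.92360206 344.99500621] [ 0.06  -0.015  0.011  0.007  0.005  0.021]
(array([-3.47,  1.22,  4.5 ]), array([-0.03, -0.01, -0.21]))
```

Request:
arm_command(
  steps=[
    [-3.5,1.2,3,0,0,0],
    [-3.5,1.2,3,0,0,0],
    [-3.5,1.2,3,0,0,0],
    [-3.5,1.2,5,0,0,0],
    [-3.5,1.2,7,0,0,0],
    [-3.5,1.2,8.5,0,0,0],
    [-3.5,1.2,9,0,0,0],
    [-3.5,1.2,9,0,0,0],
    [-3.5,1.2,9,0,0,0],
  ],
)

```text
t: 2.22
eef_pos: [496.9, 176.8, 256.2]
tcp_rot: [3.141, -0.0, 1.881]
ft_force: [-0.4, -0.2, 0.1]
opening: 0.629
```

```bash
python3 - <<'E'
from h import *
s=state();print(s["t"],s["eef_pos"],s["ft_force"],s["opening"])
T=read_camera("top");S=read_camera("side")
cv2.imwrite("pics/g1.png",np.hstack([cv2.resize(T[185:285,160:260],(400,400)),cv2.resize(S[110:220,190:300],(400,400))])[:,:,::-1])
E
```

```text
2.2167 [496.86538742 176.76387213 256.17727177] [-0.36905963 -0.23286305  0.13755904] 0.6294402058794583
```

View pics/g1.png

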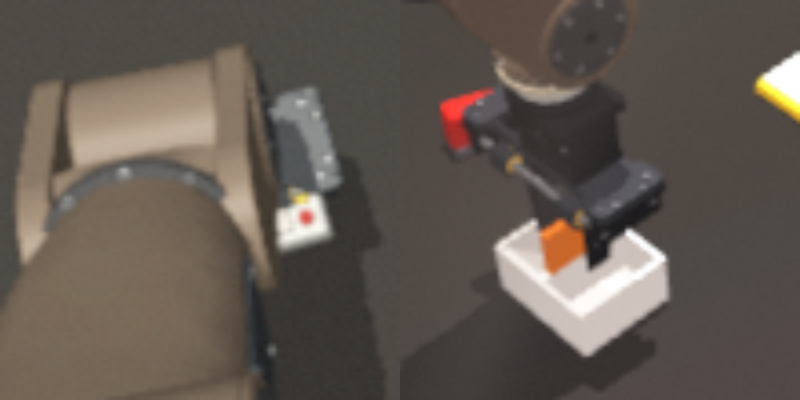

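The open fingers straddle the orange plate. In the right-hand panel the plate is at (565,245) and the near finger at (597,245), with the tips above the walls. I'll close now.

Request:
arm_command(
  steps=[
    [0,0,0,0,0,0],
    [0,0,0,0,0,0],
    [0,0,0,0,0,0],
    [0,0,0,0,0,0],
    [0,0,0,0,0,0],
    [0,0,0,0,0,0],
    [0,0,0,0,0,0],
    [0,0,0,0,0,0],
    [0,0,0,0,0,0],
    [0,0,0,0,0,0],
  ],
  jaw=0,
)

```text
t: 3.15
eef_pos: [497.1, 175.8, 255.4]
tcp_rot: [3.141, 0.0, 1.88]
ft_force: [0.2, -2.4, 0.3]
opening: 0.084
```

```bash
python3 - <<'E'
from h import *
s=state();print(s["t"],s["eef_pos"],np.degrees(s["tcp_rot"]),s["ft_force"],s["opening"]*95.1,s["joints"])
E
```

```text
3.15 [497.12966189 175.80224536 255.35372658] [1.79992409e+02 4.19698745e-03 1.07710021e+02] [ 0.21383266 -2.3672848   0.29781285] 7.944281660220774 [ 2.14614375e-01  5.62788147e-01  1.94107604e+00 -1.01511861e-04
  6.37589670e-01 -1.66519856e+00]
```

The grip holds at 7.9 mm opening, which matches the 8 mm plate. I'll lift gently, then go up and out.

Request:
arm_command(
  steps=[
    [0,0,-0.3,0,0,0],
    [0,0,-0.8,0,0,0],
    [0,0,-1.5,0,0,0],
    [0,0,-2.5,0,0,0],
    [0,0,-3.5,0,0,0],
    [0,0,-4.5,0,0,0],
    [0,0,-5.5,0,0,0],
    [0,0,-6.3,0,0,0],
    [0,0,-7,0,0,0],
    [0,0,-7.5,0,0,0],
    [0,0,-7.8,0,0,0],
    [0,0,-8,0,0,0],
  ],
)

```text
t: 4.15
eef_pos: [497.0, 175.9, 335.7]
tcp_rot: [3.141, -0.0, 1.88]
ft_force: [-0.4, 1.1, -3.6]
opening: 0.084
```

Request:
arm_command(
  steps=[
    [0.2,0.5,-0.8,0,0,0],
    [0.6,1.5,-2.4,0,0,0],
    [1,3.2,-4.8,0,0,0],
    [1.5,5,-7.5,0,0,0],
    [2,6.8,-10.2,0,0,0],
    [2.5,8.6,-13,0,0,0],
    [3,10.4,-15.6,0,0,0],
    [3.5,12,-18,0,0,0],
    [4.2,13.4,-20,0,0,0],
    [4.6,14.4,-21.5,0,0,0],
    [4.9,15,-22.5,0,0,0],
    [4.9,15,-22.5,0,0,0],
  ],
)

```text
t: 5.15
eef_pos: [625.6, 269.0, 562.0]
tcp_rot: [3.139, -0.0, 1.88]
ft_force: [0.3, -0.4, -3.5]
opening: 0.086
```

```bash
python3 - <<'E'
from h import *
s=state();print(s["t"],s["eef_pos"],np.degrees(s["tcp_rot"]),s["ft_force"],s["moment"],s["opening"]*95.1,s["joints"])
T=read_camera("top");S=read_camera("side")
cv2.imwrite("pics/l1.png",np.hstack([cv2.resize(T[120:270,130:280],(400,400)),cv2.resize(S[60:210,190:340],(400,400))])[:,:,::-1])
E
```

```text
5.15 [625.5847438  269.04318691 562.04765653] [ 1.79853597e+02 -1.25322860e-02  1.07739689e+02] [ 0.33013857 -0.3923791  -3.46284303] [ 0.07323672 -0.02025289 -0.00068374] 8.193281825493347 [ 3.09204588e-01  4.79857195e-01  1.16505133e+00  2.20427644e-04
  1.49412901e+00 -1.57122405e+00]
```

View pics/l1.png

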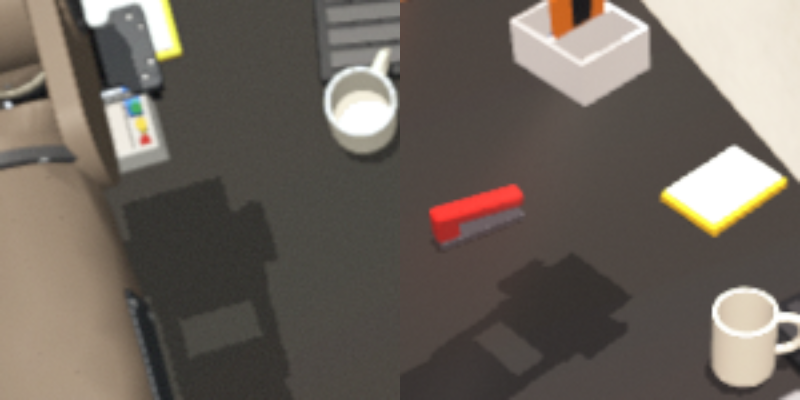

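The tray hangs level in the grip, with a 3.5 N load as expected. Next I tilt it about the tool's x with the grip point held fixed, -x side down.

Request:
arm_command(
  steps=[
    [0,-0.45,0.01,-1.5,0,0],
    [0,-1.2,0.04,-4,0,0],
    [0,-2.38,0.17,-8,0,0],
    [0,-3.56,0.37,-12,0,0],
    [0,-4.72,0.66,-16,0,0],
    [0,-5.86,1.03,-20,0,0],
    [0,-6.97,1.48,-24,0,0],
    [0,-8.04,2.01,-28,0,0],
    [0,-9.08,2.6,-32,0,0],
    [0,-10.07,3.27,-36,0,0],
    [0,-10.78,3.82,-39,0,0],
    [0,-11.01,4.01,-40,0,0],
  ],
)

```text
t: 6.25
eef_pos: [518.4, 234.0, 518.5]
tcp_rot: [2.445, 0.0, 1.88]
ft_force: [0.3, -0.4, -3.0]
opening: 0.083
```

```bash
python3 - <<'E'
from h import *
s=state();print(s["t"],s["eef_pos"],np.degrees(s["tcp_rot"]),s["ft_force"],s["moment"],s["joints"])
R=Ro.from_euler("xyz",s["tcp_rot"]).as_matrix();print(s["eef_pos"]+R[:,2]*171.3, np.degrees(np.arccos(-R[2,2])))
S=read_camera("side")
cv2.imwrite("pics/t1.png",cv2.resize(S[40:190,180:330],(450,450))[:,:,::-1])
E
```

```text
6.25 [518.42142787 233.97760788 518.47258707] [1.40061198e+02 2.00782477e-03 1.07699554e+02] [ 0.31310872 -0.38931046 -2.96755144] [-0.19665046  0.85735547  0.04234829] [ 3.07726772e-01  2.45764069e-01  1.68389777e+00  1.49516343e-03
  5.14868014e-01 -1.57303157e+00]
[623.18659881 267.40670802 387.13164059] 39.93880223693991
```

View pics/t1.png

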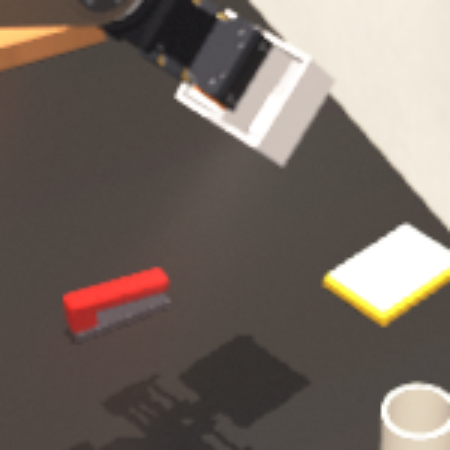

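Request:
arm_command(
  steps=[
    [0,0.5,0.05,0,0,0],
    [0,1.7,0.19,0,0,0],
    [0,3.2,0.35,0,0,0],
    [0,4.9,0.54,0,0,0],
    [0,6.6,0.73,0,0,0],
    [0,8.3,0.92,0,0,0],
    [0,10,1.11,0,0,0],
    [0,11.6,1.28,0,0,0],
    [0,12.8,1.42,0,0,0],
    [0,13.6,1.5,0,0,0],
    [0,14.1,1.56,0,0,0],
    [0,14.3,1.6,0,0,0],
  ],
)

```text
t: 7.3
eef_pos: [635.0, 271.2, 599.7]
tcp_rot: [2.445, -0.0, 1.88]
ft_force: [-0.7, -0.3, -3.3]
opening: 0.082
```

```bash
python3 - <<'E'
from h import *
s=state();print(s["t"],s["eef_pos"],np.degrees(s["tcp_rot"]),s["ft_force"],s["joints"])
E
```

```text
7.3 [635.00939099 271.19451633 599.68297119] [ 1.40070904e+02 -5.95322107e-04  1.07698501e+02] [-0.67769183 -0.25520169 -3.32365729] [ 3.07967902e-01  3.99859648e-01  1.24852292e+00  8.45524754e-04
  7.96316301e-01 -1.57209352e+00]
```

Request:
arm_command(
  steps=[
    [0,-0.6,0.01,-2,0,0],
    [0,-1.34,0.05,-4.5,0,0],
    [0,-2.09,0.13,-7,0,0],
    [0,-2.83,0.24,-9.5,0,0],
    [0,-3.56,0.37,-12,0,0],
    [0,-4.29,0.55,-14.5,0,0],
    [0,-5.01,0.75,-17,0,0],
    [0,-5.01,0.75,-17,0,0],
    [0,-5.01,0.75,-17,0,0],
    [0,-5.01,0.75,-17,0,0],
    [0,-5.01,0.75,-17,0,0],
    [0,-5.01,0.75,-17,0,0],
  ],
)

```text
t: 8.3
eef_pos: [602.5, 261.0, 562.3]
tcp_rot: [2.147, -0.0, 1.88]
ft_force: [-0.1, 0.1, -3.7]
opening: 0.081
```

```bash
python3 - <<'E'
from h import *
s=state();print(s["t"],s["eef_pos"],np.degrees(s["tcp_rot"]),s["ft_force"],s["moment"],s["joints"])
T=read_camera("top");S=read_camera("side")
cv2.imwrite("pics/t2.png",np.hstack([cv2.resize(T[60:210,130:280],(400,400)),cv2.resize(S[0:150,180:330],(400,400))])[:,:,::-1])
E
```

```text
8.3 [602.4999145  260.96464373 562.29170822] [ 1.23013257e+02 -2.51733583e-03  1.07708298e+02] [-0.12924544  0.07471646 -3.68452574] [-3.63989809e-01  1.07177562e+00 -2.19702332e-04] [ 0.30810099  0.34209994  1.47666546  0.00258999  0.3282222  -1.57373813]
```

View pics/t2.png

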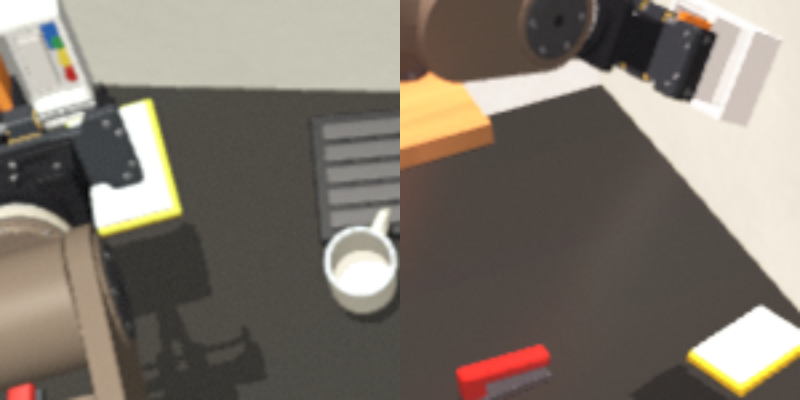

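The tray is tilted by 57° together with the hand, and the token side lies just outside this crop. I'll look there.

```bash
python3 - <<'E'
from h import *
T=read_camera("top")
cv2.imwrite("pics/t3.png",cv2.resize(T[30:130,80:180],(500,500),interpolation=cv2.INTER_CUBIC)[:,:,::-1])
E
```

```text
(no output)
```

View pics/t3.png

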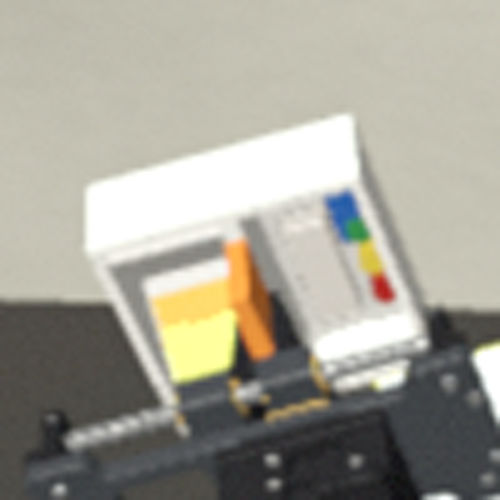

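Brass now shows in the cradle at (200,345), so the token has tumbled. I'll bring the tray back level.

Request:
arm_command(
  steps=[
    [0,0.45,0.01,1.5,0,0],
    [0,1.2,0.04,4,0,0],
    [0,2.38,0.17,8,0,0],
    [0,3.56,0.37,12,0,0],
    [0,4.72,0.66,16,0,0],
    [0,5.86,1.03,20,0,0],
    [0,6.97,1.48,24,0,0],
    [0,8.04,2.01,28,0,0],
    [0,9.08,2.6,32,0,0],
    [0,10.07,3.27,36,0,0],
    [0,11.01,4.01,40,0,0],
    [0,11.9,4.81,44,0,0],
  ],
)

```text
t: 9.45
eef_pos: [702.9, 293.0, 636.3]
tcp_rot: [2.916, -0.0, 1.88]
ft_force: [0.9, -0.3, -4.0]
opening: 0.084
```

Request:
arm_command(
  steps=[
    [0,1.05,0.03,3.5,0,0],
    [0,2.09,0.13,7,0,0],
    [0,2.83,0.23,9.5,0,0],
    [0,3.42,0.34,11.5,0,0],
    [0,3.71,0.41,12.5,0,0],
    [0,3.85,0.44,13,0,0],
    [0,3.85,0.44,13,0,0],
    [0,3.85,0.44,13,0,0],
  ],
)

```text
t: 10.12
eef_pos: [739.2, 304.7, 640.0]
tcp_rot: [3.14, -0.0, 1.88]
ft_force: [-0.0, -0.5, -2.8]
opening: 0.082
```

```bash
python3 - <<'E'
from h import *
s=state();print(s["t"],s["eef_pos"],np.degrees(s["tcp_rot"]),s["ft_force"],s["joints"])
print(rel((494,-200,450),99.8))
T=read_camera("top"); m=T[...,:].astype(int)
def find(n,z):  # mug etc. coarse
    pass
for nm,p,z in(("mug",(265,160),90),("mouse",(303,168),20)): print(nm,onz("top",p,z))
E
```

```text
10.1167 [739.18519131 304.65738896 639.97958492] [ 1.79932855e+02 -4.18143975e-03  1.07709612e+02] [-1.59752444e-04 -5.42488988e-01 -2.81679641e+00] [ 3.08411972e-01  7.34416029e-01  5.13568599e-01  7.77634598e-05
  1.89243617e+00 -1.57145072e+00]
(array([-40.62, -38.73,  18.95]), array([ 0.07, -0.01,  7.91]))
mug [705.38911141  40.5013855   90.        ]
mouse [700.87233277 -71.63089382  20.        ]
```

Request:
arm_command(
  steps=[
    [-0.4,-0.4,0.2,0,0,0],
    [-1.2,-1.2,0.6,0,0,0],
    [-2.8,-2.7,1.3,0,0,0],
    [-4.5,-4.3,2.1,0,0,0],
    [-6.3,-6.0,2.95,0,0,0],
    [-8.1,-7.75,3.8,0,0,0],
    [-9.9,-9.5,4.65,0,0,0],
    [-11.75,-11.2,5.5,0,0,0],
    [-13.6,-12.95,6.4,0,0,0],
    [-15.4,-14.7,7.2,0,0,0],
    [-17.25,-16.45,8.1,0,0,0],
    [-19.1,-18.2,8.9,0,0,0],
  ],
)

```text
t: 11.17
eef_pos: [622.4, 66.4, 551.2]
tcp_rot: [3.14, 0.0, 1.88]
ft_force: [-0.4, 0.2, -3.3]
opening: 0.082
```

Request:
arm_command(
  steps=[
    [-1.8,-1.75,0.85,0,0,0.7],
    [-3.65,-3.5,1.7,0,0,1.4],
    [-5.5,-5.2,2.6,0,0,2.1],
    [-7.3,-7,3.4,0,0,2.8],
    [-9.1,-8.7,4.3,0,0,3.5],
    [-10.95,-10.45,5.1,0,0,4.2],
    [-12.8,-12.2,6,0,0,4.9],
    [-14.6,-13.9,6.8,0,0,5.6],
    [-16.4,-15.7,7.7,0,0,6.3],
    [-18.1,-17.2,8.5,0,0,7],
    [-19.5,-18.6,9.1,0,0,7.5],
    [-20.5,-19.5,9.6,0,0,7.9],
  ],
)

```text
t: 12.17
eef_pos: [499.1, -188.4, 455.2]
tcp_rot: [3.14, 0.001, 1.741]
ft_force: [0.7, 0.4, -2.7]
opening: 0.083
```

Request:
arm_command(
  steps=[
    [0,0,0,0,0,0],
    [0,0,0,0,0,0],
    [0,0,0,0,0,0],
    [0,0,0,0,0,0],
  ],
)

```text
t: 12.5
eef_pos: [500.7, -186.5, 455.5]
tcp_rot: [3.14, 0.001, 1.743]
ft_force: [-0.1, -0.7, -3.6]
opening: 0.081
```

```bash
python3 - <<'E'
from h import *
s=state();print(s["t"],s["eef_pos"],np.degrees(s["tcp_rot"]),s["ft_force"],s["joints"])
print(rel((494,-200,400),99.8))
T=read_camera("top");S=read_camera("side")
cv2.imwrite("pics/b1.png",np.hstack([cv2.resize(T[165:285,290:410],(400,400)),cv2.resize(S[150:310,220:380],(400,400))])[:,:,::-1])
E
```

```text
12.5 [ 500.66779066 -186.5083829   455.51856485] [1.79934171e+02 3.12391756e-02 9.98631212e+01] [-0.14958655 -0.66460796 -3.60233233] [-4.80293547e-01  3.10241459e-01  1.71232478e+00  2.93956618e-04
  1.11778246e+00 -2.22336262e+00]
(array([-1.21, -0.89,  5.55]), array([0.07, 0.03, 0.06]))
```

View pics/b1.png

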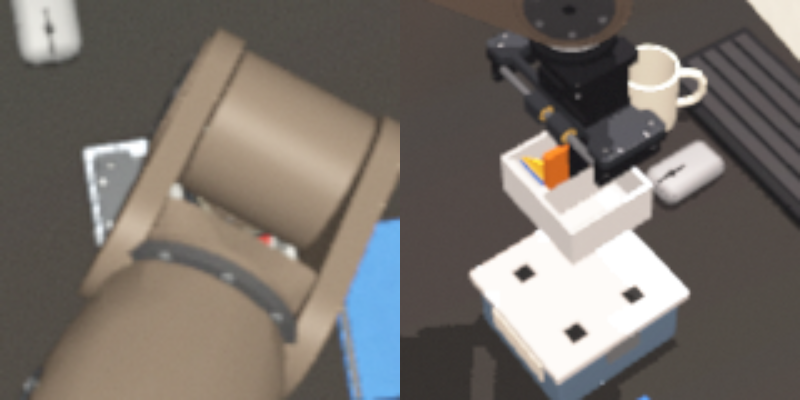

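The brass token is visible behind the plate in the side view, the tray is level, and three lid recesses are in view below. I'll descend to just above the lid and align in the side camera.

Request:
arm_command(
  steps=[
    [-0.2,-0.1,0.4,0,0,0],
    [-0.4,-0.3,1.2,0,0,0],
    [-0.6,-0.5,2.2,0,0,0],
    [-0.8,-0.6,3.3,0,0,0],
    [-1,-0.7,4.5,0,0,0],
    [-1.2,-0.9,5.6,0,0,0],
    [-1.2,-0.9,6.8,0,0,0],
    [-1.2,-0.9,7.9,0,0,0],
    [-1.2,-0.9,8.8,0,0,0],
    [-1.2,-0.9,9.2,0,0,0],
    [-1.2,-0.9,9.4,0,0,0],
    [-1.2,-0.9,9.5,0,0,0],
  ],
)

```text
t: 13.6
eef_pos: [493.7, -200.7, 359.6]
tcp_rot: [-3.141, -0.0, 1.742]
ft_force: [0.8, 0.0, -3.0]
opening: 0.083
```

```bash
python3 - <<'E'
from h import *
s=state();p=s["eef_pos"];print(s["t"],p,np.degrees(s["tcp_rot"]),s["ft_force"],s["joints"][-1])
S=read_camera("side");T=read_camera("top")
cv2.imwrite("pics/b2raw.png",S[:,:,::-1])
y=np.radians(9.8);R=np.array([[np.cos(y),-np.sin(y)],[np.sin(y),np.cos(y)]])
zs=p[2]-255.35
V=cv2.resize(S[170:300,235:355],None,fx=5,fy=4.6,interpolation=cv2.INTER_CUBIC).copy()
for q in((48,-58,60),(-48,-58,60),(-48,58,60),(-48,-58,8),(48,-58,8),(-48,58,8),(35,-4,106),(-35,-4,106)):
    u=proj("side",np.r_[R@q[:2]+p[:2],q[2]+zs]); print(q,u.round(1)); cv2.circle(V,(int((u[0]+.5-235)*5),int((u[1]+.5-170)*4.6)),2,(255,0,255),-1)
cv2.imwrite("pics/b2.png",V[:,:,::-1])
E
```

```text
13.6 [ 493.74054812 -200.7016043   359.63119535] [-1.79989733e+02 -1.44114299e-02  9.98087846e+01] [ 0.77781756  0.01553512 -3.00603972] -2.252125089742882
(48, -58, 60) [319.4 251.7]
(-48, -58, 60) [288.6 271.3]
(-48, 58, 60) [261.8 240.5]
(-48, -58, 8) [288.9 282.4]
(48, -58, 8) [318.7 263.2]
(-48, 58, 8) [262.9 252. ]
(35, -4, 106) [302.3 229.4]
(-35, -4, 106) [279.5 243.3]
```

View pics/b2.png

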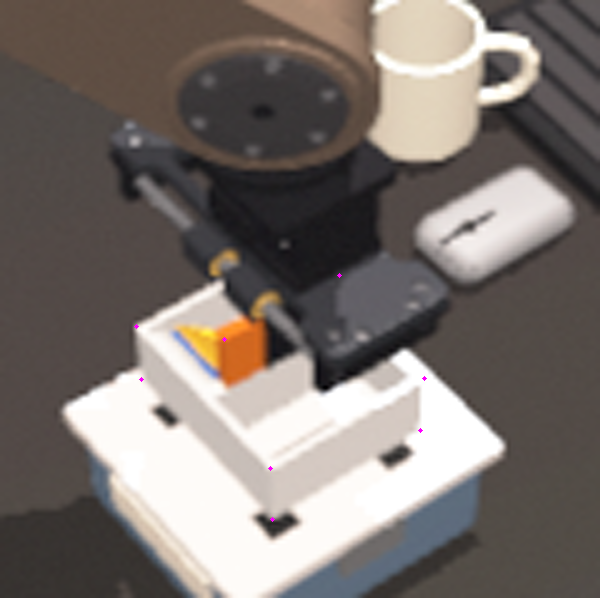

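The side view shows the tray over the lid and the dots predicted from the robot pose. The left corner at (134,328) and right corner at (420,383) lie within about 1 px of the prediction. I'll do one edge-based check of the lid and the tray offsets in the same camera.

```bash
cat > e.py <<'E'
from h import *
s0=cv2.imread("pics/side0.png")[:,:,::-1];t0=cv2.imread("pics/top0.png")[:,:,::-1];s1=cv2.imread("pics/b2raw.png")[:,:,::-1]
y=np.radians(9.8);R=np.array([[np.cos(y),-np.sin(y)],[np.sin(y),np.cos(y)]])
def edge(n,f,a,b,z,c,ax,lo=.15,hi=.85,half=5):
    "sub-pixel offset (mm, box/tray frame axis ax) of the strongest step across predicted edge a-b"
    out=[]
    for t in np.linspace(lo,hi,25):
        q=np.array(a)*(1-t)+np.array(b)*t
        ds=np.arange(-12,12.01,.25); P=[proj(n,np.r_[R@(q+np.eye(2)[ax]*d)+c,z]) for d in ds]
        P=np.array(P,np.float32); v=cv2.remap(f.astype(np.float32),P[None,:,0],P[None,:,1],cv2.INTER_LINEAR)[0]
        g=np.abs(np.gradient(cv2.GaussianBlur(v[None],(0,0),3)[0])); i=g[8:-8].argmax()+8; w=g[i-8:i+9]; 
        out.append((ds[i-8:i+9]*w).sum()/w.sum() if len(w)==17 else ds[i])
    return round(float(np.median(out)),2),round(float(np.std(out)),2)
if __name__=="__main__":
    c=np.array([494,-200.]); S=s0.min(2);T=t0.min(2)
    print("side lid x+",edge("side",S,(86,-80),(86,80),90,c,0),"y+",edge("side",S,(-86,80),(86,80),90,c,1))
    print("top lid x+",edge("top",T,(86,-80),(86,80),90,c,0),"y-",edge("top",T,(-86,-80),(86,-80),90,c,1))
    print("top lid x-",edge("top",T,(-86,-80),(-86,80),90,c,0),"y+",edge("top",T,(-86,80),(86,80),90,c,1))
    p=np.array([493.74,-200.7]);zs=359.63-255.35
    print("tray y+",edge("side",s1.min(2),(-48,58),(48,58),60+zs,p,1,.1,.45))
    f=s1[...,0].astype(int)-s1[...,2]; g=s1[...,1].astype(int)-s1[...,2]
    for h in(70,80,90): print("plate x-",edge("side",s1[...,1],(-35,-4.01),(-35,-3.99),h+zs,p,0))
    for n,im in(("side",s0),("top",t0)):
        g=im.max(2).astype(float); 
        for q in((-38,-46),(38,-46),(-38,46),(38,46)):
            u=proj(n,np.r_[R@q+c,90]); x,yy=np.round(u).astype(int); w=np.clip(200-g[yy-6:yy+7,x-6:x+7],0,None)
            Y,X=np.mgrid[yy-6:yy+7,x-6:x+7]; m=[(X*w).sum()/w.sum(),(Y*w).sum()/w.sum()]
            print(n,q,np.round(R.T@(onz(n,m,88)[:2]-c)-q,1),"eff px",round(w.sum()/w.max(),1))
E
python3 e.py
```

```text
Traceback (most recent call last):
  File "e.py", line 16, in <module>
    print("side lid x+",edge("side",S,(86,-80),(86,80),90,c,0),"y+",edge("side",S,(-86,80),(86,80),90,c,1))
                                                                    ~~~~^^^^^^^^^^^^^^^^^^^^^^^^^^^^^^^^^^
  File "e.py", line 9, in edge
    ds=np.arange(-12,12.01,.25); P=[proj(n,np.r_[R@(q+np.eye(2)[ax]*d)+c,z]) for d in ds]
                                    ~~~~^^^^^^^^^^^^^^^^^^^^^^^^^^^^^^^^^^^^
  File "h.py", line 15, in proj
    K,c,R,m=cam(n); q=K@(R.T@(np.array(P)-c)); return q[:2]/q[2]
            ~~~^^^
  File "h.py", line 5, in cam
    m=camera_model(n); return np.array(m["K"]),np.array(m["xyz"]),Ro.from_euler("xyz",m["rotation"]).as_matrix()@np.diag([1,-1,-1]),m
ValueError: time passes only in moves, steps and waits
```

Too many camera_model calls, it seems; I'll cache the model.

```bash
sed -i 's/^def cam(n):/from functools import lru_cache\n@lru_cache(None)\ndef cam(n):/' h.py; python3 e.py
```

```text
side lid x+ (1.53, 0.39) y+ (0.46, 0.43)
top lid x+ (1.7, 0.46) y- (-1.16, 0.45)
top lid x- (-2.01, 0.43) y+ (3.23, 0.54)
tray y+ (0.45, 0.29)
plate x- (-3.33, 0.06)
plate x- (-8.99, 0.05)
plate x- (-4.07, 0.08)
side (-38, -46) [-0.3 -2.4] eff px 29.9
side (38, -46) [-0.3 -1.9] eff px 26.5
side (-38, 46) [-0.5 -2.4] eff px 24.5
side (38, 46) [-0.8 -2. ] eff px 21.4
top (-38, -46) [-0.  1.] eff px 27.4
top (38, -46) [0.  1.1] eff px 26.9
top (-38, 46) [-0.4  1. ] eff px 28.3
top (38, 46) [-0.2  1.1] eff px 26.9
```

```bash
cat > e2.py <<'E'
from e import *
import sys
s1=read_camera("side"); st=state(); pz=st["eef_pos"]; p=pz[:2]; zs=pz[2]-255.35
y=st["tcp_rot"][2]-np.pi/2; print("t",st["t"],"tcp",pz.round(1),"yaw",np.degrees(y).round(2))
g=cv2.cvtColor(s1,cv2.COLOR_RGB2GRAY)
def ed(z,cx,cy,ax): return edge("side",g,(cx,cy),(cx+.01,cy+.01),z+zs,p,ax)[0]
print("vertical edge x=+48,y=-58 :",[ed(z,48,-58,0) for z in(15,22,30,38,46,54)])
print("vertical edge x=-48,y=-58 :",[ed(z,-48,-58,0) for z in(15,22,30,38,46,54)])
print("vertical edge x=-48,y=+58 (y dir):",[ed(z,-48,58,1) for z in(15,22,30,38,46,54)])
print("top of y- wall, y dir along x:",[ed(60,x,-58,1) for x in(-40,-20,0,20,40)])
print("bottom of y- wall:",[ed(8,x,-58,1) for x in(-30,-15,0,15,30)])
E
python3 e2.py
```

```text
t 13.75 tcp [ 493.8 -200.6  360.3] yaw 9.81
vertical edge x=+48,y=-58 : [-0.79, -1.24, -1.64, -1.92, 10.26, 7.73]
vertical edge x=-48,y=-58 : [-9.62, -4.76, -7.05, -9.7, -10.3, 2.54]
vertical edge x=-48,y=+58 (y dir): [3.9, -1.06, 0.42, 3.64, 3.24, 2.52]
top of y- wall, y dir along x: [-1.77, -1.44, -2.18, -2.55, 6.03]
bottom of y- wall: [0.47, 0.2, -0.02, 0.33, -9.87]
```

The tray sits about 2.5 mm towards tray -x of where it should be, good in y, and level. I'll shift it +2.5 mm along tray x and go down, watching the force.

Request:
arm_command(
  steps=[
    [0,0.1,0.1,0,0,0],
    [0,0.25,0.3,0,0,0],
    [0,0.25,0.5,0,0,0],
    [0,0.25,0.7,0,0,0],
    [0,0.25,0.9,0,0,0],
    [0,0.25,1.1,0,0,0],
    [0,0.25,1.25,0,0,0],
    [0,0.25,1.3,0,0,0],
    [0,0.25,1.3,0,0,0],
  ],
)

```text
t: 14.5
eef_pos: [496.1, -200.2, 346.7]
tcp_rot: [-3.141, -0.0, 1.742]
ft_force: [-0.1, -0.1, -3.3]
opening: 0.079
```

Request:
arm_command(
  steps=[
    [0,0,0.1,0,0,0],
    [0,0,0.2,0,0,0],
    [0,0,0.3,0,0,0],
    [0,0,0.4,0,0,0],
    [0,0,0.4,0,0,0],
  ],
)

```text
t: 14.92
eef_pos: [496.1, -200.2, 342.7]
tcp_rot: [-3.141, -0.0, 1.742]
ft_force: [-0.1, -0.3, -3.0]
opening: 0.084
```

```bash
python3 e2.py; python3 -c "
from h import *
s=state();print(s['ft_force'],s['moment'])"
```

```text
t 14.9667 tcp [ 496.1 -200.2  342.8] yaw 9.81
vertical edge x=+48,y=-58 : [-2.32, -2.93, -3.17, -3.63, -1.13, -1.76]
vertical edge x=-48,y=-58 : [-6.94, -9.11, -6.89, -9.93, -10.61, 4.57]
vertical edge x=-48,y=+58 (y dir): [-2.57, 9.82, 5.01, 2.03, 4.0, 1.91]
top of y- wall, y dir along x: [-1.6, -1.46, -1.99, -2.53, 4.97]
bottom of y- wall: [-0.23, 0.3, 0.49, 0.49, -3.28]
[ 0.81027621  0.45158004 -2.36510457] [-0.00653321 -0.03908856  0.03517868]
```

At 87 mm, below the lid's top, there is no contact force, so the feet are entering the recesses. I'll continue.

Request:
arm_command(
  steps=[
    [0,0,0.07,0,0,0],
    [0,0,0.14,0,0,0],
    [0,0,0.21,0,0,0],
    [0,0,0.28,0,0,0],
    [0,0,0.34,0,0,0],
    [0,0,0.34,0,0,0],
  ],
)

```text
t: 15.47
eef_pos: [496.1, -200.2, 339.4]
tcp_rot: [-3.141, -0.0, 1.742]
ft_force: [-0.1, 0.3, -4.3]
opening: 0.086
```

Request:
arm_command(
  steps=[
    [0,0,0.04,0,0,0],
    [0,0,0.08,0,0,0],
    [0,0,0.1,0,0,0],
    [0,0,0.1,0,0,0],
  ],
)

```text
t: 15.8
eef_pos: [496.1, -200.2, 338.5]
tcp_rot: [3.142, -0.0, 1.742]
ft_force: [0.4, 0.5, -4.2]
opening: 0.084
```

Request:
arm_command(
  steps=[
    [0,0,0.03,0,0,0],
    [0,0,0.06,0,0,0],
    [0,0,0.06,0,0,0],
    [0,0,0.06,0,0,0],
  ],
)

```text
t: 16.13
eef_pos: [496.1, -200.2, 338.3]
tcp_rot: [3.141, 0.0, 1.742]
ft_force: [-2.6, 1.5, 5.6]
opening: 0.08
```

```bash
python3 - <<'E'
from h import *
for i in range(4):
    S=read_camera("side");s=state();print(s["eef_pos"].round(2),s["ft_force"].round(2),s["moment"].round(3))
cv2.imwrite("pics/p1.png",cv2.resize(S[190:310,235:355],None,fx=5,fy=5,interpolation=cv2.INTER_CUBIC)[:,:,::-1])
E
```

```text
[ 496.1  -200.17  338.34] [-2.52  1.89  6.71] [ 0.294  0.476 -0.032]
[ 496.12 -200.18  338.35] [-1.69  0.69  6.48] [ 0.284  0.529 -0.028]
[ 496.11 -200.19  338.36] [-1.79  1.84  5.97] [0.278 0.469 0.029]
[ 496.13 -200.18  338.37] [-3.07  1.52  6.43] [0.321 0.548 0.001]
```

View pics/p1.png

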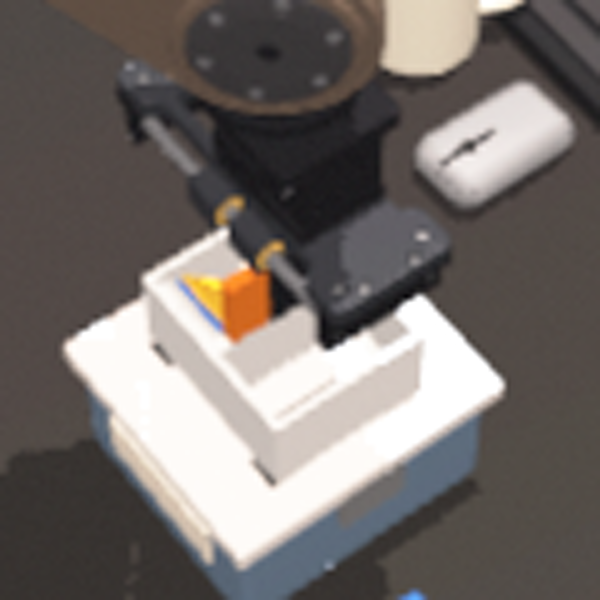

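Contact came exactly at the seated height: TCP 338.35 means soles at 83 mm, with about 10 N of load change. The picture shows the tray wall close to the lid and only slivers of the recesses at (160,352) and (262,470). I'll release.

Request:
arm_command(
  steps=[
    [0,0,0,0,0,0],
    [0,0,0,0,0,0],
    [0,0,0,0,0,0],
    [0,0,0,0,0,0],
    [0,0,0,0,0,0],
    [0,0,0,0,0,0],
  ],
  jaw=4,
)

```text
t: 16.83
eef_pos: [496.2, -200.2, 337.9]
tcp_rot: [3.142, -0.0, 1.742]
ft_force: [0.6, -0.3, -0.6]
opening: 0.406
```

Request:
arm_command(
  steps=[
    [0,0,-0.3,0,0,0],
    [0,0,-1,0,0,0],
    [0,0,-2,0,0,0],
    [0,0,-3.5,0,0,0],
    [0,0,-5.5,0,0,0],
    [0,0,-8,0,0,0],
    [0,0,-11,0,0,0],
    [0,0,-14,0,0,0],
    [0,0,-17,0,0,0],
    [0,0,-19,0,0,0],
    [0,0,-20,0,0,0],
    [0,0,-20,0,0,0],
  ],
)

```text
t: 17.83
eef_pos: [495.7, -200.0, 540.5]
tcp_rot: [3.138, 0.003, 1.742]
ft_force: [-0.0, 0.1, -0.5]
opening: 0.422
```

Request:
arm_command(
  steps=[
    [2,-2,0,0,0,0],
    [4,-4,0,0,0,0],
    [6,-6,0,0,0,0],
    [8,-8,0,0,0,0],
    [10,-10,0,0,0,0],
    [12,-11,0,0,0,0],
    [14,-12,0,0,0,0],
    [16,-12,0,0,0,0],
    [18,-12,0,0,0,0],
    [20,-12,0,0,0,0],
    [22,-12,0,0,0,0],
    [22,-12,0,0,0,0],
  ],
)

```text
t: 18.83
eef_pos: [339.5, -2.0, 537.0]
tcp_rot: [-3.14, -0.001, 1.744]
ft_force: [1.7, -0.7, -0.5]
opening: 0.423
```

```bash
python3 - <<'E'
from h import *
s=state();print(s["t"],s["eef_pos"],s["ft_force"],s["opening"])
T=read_camera("top");S=read_camera("side")
cv2.imwrite("pics/f1.png",np.hstack([cv2.resize(T[140:300,240:400],(400,400),interpolation=cv2.INTER_CUBIC),cv2.resize(S[180:310,230:360],(400,400),interpolation=cv2.INTER_CUBIC)])[:,:,::-1])
E
```

```text
18.8333 [339.50292263  -1.95774983 536.95375815] [ 1.69330409 -0.7024905  -0.53766441] 0.4228850258056623
```

View pics/f1.png

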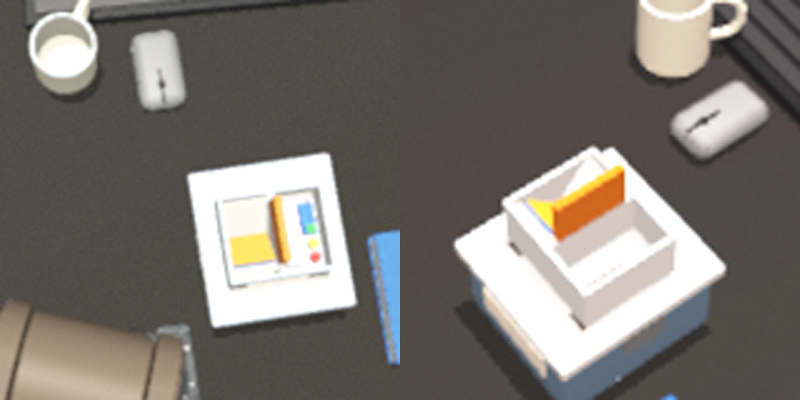

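The tray stands level on the lid and is released. Brass shows at (250,248) on the -x bank, and the mug and mouse look unmoved. I'll do a numeric bystander check, then hand in.

Request:
arm_command(
  steps=[
    [0,0,0,0,0,0],
    [0,0,0,0,0,0],
    [0,0,0,0,0,0],
    [0,0,0,0,0,0],
    [0,0,0,0,0,0],
    [0,0,0,0,0,0],
  ],
)

```text
t: 19.43
eef_pos: [340.5, -4.1, 537.9]
tcp_rot: [-3.142, -0.0, 1.742]
ft_force: [-0.6, 0.3, 0.1]
opening: 0.419
```

```bash
python3 - <<'E'
from h import *
T=read_camera("top");S=read_camera("side");y=np.radians(9.8)
for n,im in(("top",T),("side",S)):
    o=cv2.imread(f"pics/{n}0.png")[:,:,::-1]
    for k,r in (dict(mug=(248,140,282,178),mouse=(290,150,316,186),stapler=(128,198,150,248),book=(390,222,474,288)) if n=="top" else dict(mug=(304,168,344,204),mouse=(318,205,350,232),stapler=(198,128,240,152),book=(270,310,374,414))).items():
        x,yy,X,Y=r; a=o[yy:Y,x:X].astype(np.float32).mean(2);b=im[yy:Y,x:X].astype(np.float32).mean(2)
        print(n,k,"shift px",np.round(cv2.phaseCorrelate(a,b)[0],2),"mean diff",np.abs(a-b).mean().round(1))
# plate top vs prediction at seated pose
R=np.array([[np.cos(y),-np.sin(y)],[np.sin(y),np.cos(y)]])
c=plate("side",S,(250,200,320,270)); print(cv2.approxPolyDP(c,1.5,True)[:,0].tolist(),[proj("side",np.r_[R@q[:2]+(494,-200),83+q[2]]).round(1).tolist() for q in((35,-4,106),(-35,-4,106),(-35,4,106),(35,4,106))])
print(state()["t"],np.abs(state()["qvel"]).max()); print(job_done())
E
```

```text
top mug shift px [-0.    0.01] mean diff 1.2
top mouse shift px [0.57 0.15] mean diff 1.5
top stapler shift px [-0.04 -0.2 ] mean diff 1.5
top book shift px [0.03 0.02] mean diff 1.4
side mug shift px [0.   0.02] mean diff 0.8
side mouse shift px [-0.07  0.51] mean diff 0.8
side stapler shift px [ 0.15 -0.35] mean diff 12.3
side book shift px [-0.    0.01] mean diff 0.7
[[301, 234], [296, 235], [296, 237], [284, 244], [275, 245], [279, 246], [281, 258], [302, 245]] [[302.2, 234.3], [279.7, 248.0], [277.8, 245.9], [300.3, 232.3]]
19.5333 0.0027686564196286838
the job is handed in; nothing more can be done
None
```

The job is handed in at 19.5 s of robot time, well under the 45 s limit. I gripped the tray by its orange plate and tilted it 57° with the -x side down, so the token tumbled onto the -x bank. Then I brought it back level and lowered it onto the lid, released it and backed the arm away.

- **Token:** both cameras show the brass side up on the -x bank. Nothing touched the token.
- **Seating:** contact came at the height expected for feet on the recess floors (soles 83 mm above the desk), with about 10 N of load change. After release the tray looks level, and its plate appears within a pixel or two of where it should be.
- **Alignment:** just above the lid, the side camera showed the tray about 2.5 mm off along its x, so I shifted it by that amount. The two cameras differed by about 3 mm on where the box is. The final depth, reached without earlier contact, suggests the feet went in cleanly.
- **Bystanders:** the mug and book show no shift, and the mouse and stapler at most about 0.6 px, which I read as noise. In the side view the stapler region changed more (mean difference 12). That is probably the arm or its shadow: the top view shows almost no change there, and nothing went near the stapler.

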